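# Load the elephant template into the tracing jig

### The job

Load the white elephant template into the plywood tracing jig: set it flat in the channel with its grooved end towards the steel clips, then slide it under the sprung clips until it is fully home against the end stop and the clips have ridden up and snapped down into its groove. Let go of it, and leave the yellow fish template where it lies.

Things in the scene. Friction and masses are not known exactly. Their poses are not given: they have to be found in the camera images.
- elephant: White plate 130 (x) x 72 (y) x 12 mm, about 0.16 kg, flat on the bench, with a blue elephant and a blue grip block. Origin: centre of underside, z up, +x to the front end. Grey groove across it at x = 15 to 49 mm, 7 mm deep; full-thickness ridge from there to the front edge, x = 65. Grip block 26 x 26 mm at x = -42, y = 0, from 12 to 52 mm above the origin; pinch it across y.
- fish: Yellow plate of the same shape, size and axes, with a red fish and a red grip block. Not wanted: it stays where it is. The two plates lie side by side on the bench, in either order.
- jig_home (a point): Point on the fixed jig's bed (18 mm above the bench) where the plate's origin lies when fully home. +x: sliding direction, z up. Bed from x = -135 mm (open end) to the end stop at x = 65. Rails 8 mm high leave a channel 96 mm wide about y = 0. Clips are at y = -22 and 22, 18 mm wide, noses at x = 31, lead-in lips back to x = 2; a plate centred at x = -80 lies clear before them.
- clips (a joint): Lift in rad of the two sprung steel clips, hung on one spindle (x = 107, z = 16 mm from jig_home; nothing higher than 35 mm above the bed). 0: at rest, noses 1 mm over the bare bed; about 0.14: ridden up on a plate; about 0.05: snapped down in the groove of a plate that is home. The lips, raised about 16 mm, lead a plate in; pushing it under takes about 5 to 10 N.

How it is judged (in metres and radians):
On the way:
1. the clips ride up on the white elephant template as it slides in under them (value of joint clips above 0.1 rad and x of elephant in the frame of jig_home between -0.07 and 0.005 m and y of elephant in the frame of jig_home between -0.03 and 0.03 m and z of elephant in the frame of jig_home below 0.012 m), for 0.02 s.
At the end, for the whole second after the job is handed in: The white elephant template lies still and flat on the jig's bed between the rails, within 13 mm of fully home against the end stop, within 16 mm of the channel's middle and 11 degrees of its direction, and the clips have snapped down into its groove (lift angle 0.025 to 0.085 rad) (value of joint clips between 0.025 and 0.085 rad and x of elephant in the frame of jig_home between -0.013 and 0.006 m and y of elephant in the frame of jig_home between -0.016 and 0.016 m and z of elephant in the frame of jig_home between -0.004 and 0.004 m and angle between the x axis of elephant and the x axis of jig_home, either way round below 0.2 rad and angle between elephant's own z axis and vertical below 0.07 rad and linear speed of elephant below 0.02 m/s); the robot touches nothing.
It fails at once if the yellow fish template is moved more than 30 mm (distance of fish from where it was at the start of the episode above 0.03 m).
It also fails if it takes over 38 s, if anything falls off the work surface, if the arm or the gripper's body presses on something with over 40 N, if the wrist force passes 120 N, or if a joint passes its speed limit or range.

### The arm

A 6-joint arm with a two-finger parallel gripper is mounted at the origin on the work surface. World frame = base frame: x ahead of the robot, y to its left, z up, the work surface at z = 0. Lengths are in mm, angles in degrees, forces in N, time in s.
With the tool pointing down it reaches from about 250 to 775 mm from the base axis. Payload 4 kg.
Tool frame: the origin (TCP) lies on the front face of the gripper's body, between the roots of the fingers; the fingertips stand 97 mm ahead of it and the grasp point (between the pads) lies 78 mm ahead of it (manip.grip_point_offset is the z of the grasp point in the tool frame, in mm); z points along the fingers, y is the direction in which the jaws open and shut (so a half turn about z gives the same grasp; the last joint's range is limited). The gripper opens to 94 mm and grips with 3 to 60 N. Pads are 16 mm wide; open, the fingers measure 119 mm over their backs; the gripper's body (75 mm by 177 mm) begins 78 mm behind the grasp point.
Start: joints at [68.176, 4.996, 78.535, -0, 96.463, -5.907], TCP at [150.838, 528.922, 302.706] pointing down, gripper open.
Joint ranges: [-177.83, 177.83], [-43.37, 116.18], [15.69, 146.23], [-61.86, 241.86], [9.47, 152.12], [-147.06, 147.06]. Speed limits (degrees/s): [159.86, 159.86, 180, 180, 180, 180].

### API

Orientations are given as a 3x3 rotation matrix whose columns are the frame's x, y, z axes.
In Python, from workcell import manip gives the robot as it stands.
- The arm moves only by the shell command python3 -m handwheel 'ROWS' [OPENING] [FORCE]. ROWS is JSON, a list that holds one entry, the list of rows, each a list of 6 numbers: the shift along the world's x, y, z in m, then the turn, a rotation vector about the world's x, y, z in units of 8 degrees (1.0 is 8 degrees). In form: [[[x, y, z, rx, ry, rz], ...]]. A call has 1 to 5 rows; each row is the pose to reach, as a shift and turn from the pose measured when the call began; what a row does not reach only later rows make up. A row lasts 1/8 s, in which the tool goes at most 62.5 mm and 10.7 degrees, less where a joint would pass 70% of its speed; a pose out of reach is approached as far as the arm can. A call with a gripper value outside its range is refused whole. OPENING is the finger opening in m, from 0 to 0.094, set as the call begins (- or left out, the last holds). The fingers move at their own pace and stop on an object; FORCE is the grip in N (left out, the last holds). Time passes only in rows, so rows that repeat a pose let the fingers close. It gives the time, the measured TCP pose, the force and the opening at its end, in the units of the state.
- manip.get_obs(): the state, without advancing time (a new reading comes with each control period).
- manip.capture(name): name is "scene" or "side" or "wrist"; returns the picture (384x512x3 uint8, red, green, blue); there is no depth.
- manip.get_calibration(name): a dict with "fx", "fy", "cx", "cy" (pixels), "extrinsics" (4x4, takes a point from camera to world coordinates); the wrist camera has in their place "tool_from_camera" (4x4, takes a point from camera to tool coordinates, whose origin is the TCP and whose axes are the flange's). Camera axes: x right, y down, z forward; pixel columns grow to the right and rows downward; lengths in mm; the calibration is good to about 2 mm. A picture is of the moment at which its call begins: read the wrist's pose just before it. get_calibration takes no time and is no camera call.
- manip.close_job(): hands the job in, once; it reports no verdict.
The state is a dict: "t": time; "q": joint angles; "joint_velocities": joint speeds; "tau": joint torques, N m; "position": TCP position; "eef_rot": TCP orientation; "wrist_force": force on the tool from outside, world axes, zero at the start; "moment": the same for the moment, N m; "grip_width": finger opening in mm.
Only numpy, scipy, OpenCV 4.12 (cv2) and the standard library are available. Lean on these libraries where they do the work, as an engineer would, in place of code of your own. Each camera call takes 0.05 s, during which the arm holds its last target.

## Working session

There is one attempt and no reset: what is moved stays moved. The work goes in short steps, Python scripts to look and compute and a shell command to move; the robot and the scene stay as the last step left them, time stands still between calls to the robot, and variables do not carry over. Pictures are saved under pics/ and viewed, and the job is handed in when it is done.

```bash
mkdir -p pics; ls
python3 - <<'E'
from workcell import manip
import cv2
o=manip.get_obs();print(o['t'],o['position'],o['eef_rot'],o['grip_width'])
for n in ["scene","side","wrist"]:
    cv2.imwrite(f"pics/{n}0.png",manip.capture(n)[:,:,::-1])
    print(n,manip.get_calibration(n))
E
```

```text
pics
0.0 [150.70820777 528.606295   301.52421561] [[-9.61671712e-01  2.74202262e-01 -7.98828958e-04]
 [ 2.74203347e-01  9.61669554e-01 -2.04773647e-03]
 [ 2.06715515e-04 -2.18829181e-03 -9.99997584e-01]] 94.31273533218729
scene {'fx': 380.333215459794, 'fy': 380.333215459794, 'cx': 251.9895039731053, 'cy': 185.1503157904321, 'extrinsics': array([[-5.53369619e-01,  5.42663326e-01, -6.31900767e-01,
         1.12384398e+03],
       [ 8.32787048e-01,  3.46122168e-01, -4.32047655e-01,
         3.35247370e+02],
       [-1.57415541e-02, -7.65320821e-01, -6.43456482e-01,
         5.66991871e+02],
       [ 0.00000000e+00,  0.00000000e+00,  0.00000000e+00,
         1.00000000e+00]])}
side {'fx': 385.9616990218093, 'fy': 385.9616990218093, 'cx': 256.8864819305569, 'cy': 195.70410842903556, 'extrinsics': array([[ 8.59667321e-01, -3.04401298e-01,  4.10258392e-01,
         3.25332522e+02],
       [-5.10283638e-01, -5.49623285e-01,  6.61456615e-01,
        -5.37676299e+02],
       [ 2.41393128e-02, -7.77980780e-01, -6.27824178e-01,
         5.32596269e+02],
       [ 0.00000000e+00,  0.00000000e+00,  0.00000000e+00,
         1.00000000e+00]])}
wrist {'fx': 277.2628518891403, 'fy': 277.2628518891403, 'cx': 254.63930927604187, 'cy': 197.0827543745603, 'tool_from_camera': array([[ 6.94128215e-05, -9.68479833e-01, -2.49091967e-01,
         7.12815561e+01],
       [ 9.99999972e-01,  1.23719820e-04, -2.02364339e-04,
        -1.83223678e+00],
       [ 2.26803395e-04, -2.49091946e-01,  9.68479815e-01,
        -8.36920022e+01],
       [ 0.00000000e+00,  0.00000000e+00,  0.00000000e+00,
         1.00000000e+00]])}
```

View pics/scene0.png

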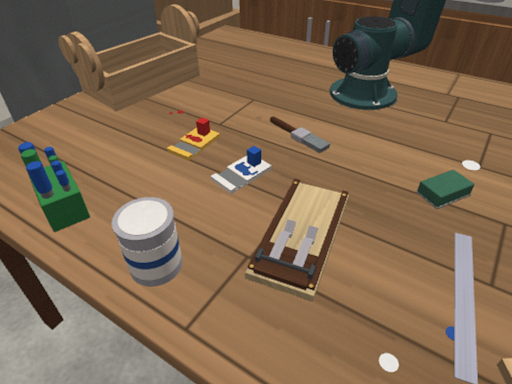

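View pics/side0.png

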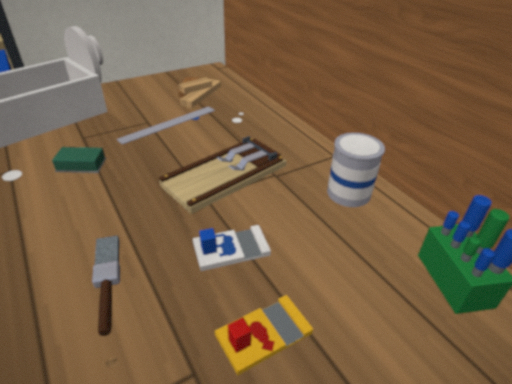

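View pics/wrist0.png

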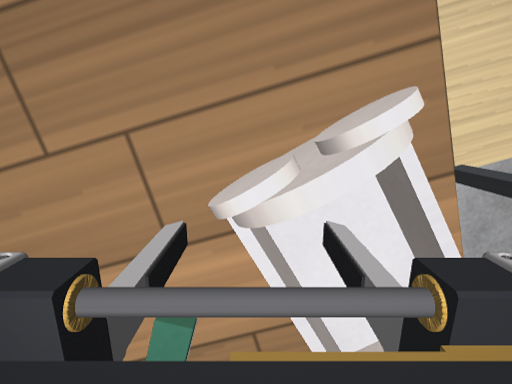

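The scene picture shows the white plate near (240,172) with its blue block at (254,156), the fish near (195,140), and the jig from about (325,190) at the open end to (290,270) at the clips. The side view shows the plate at (232,247) and the jig at (225,170). I'll enlarge both for corner picking.

Run:
```python
import cv2
for n,(x0,y0,x1,y1) in dict(scene=(150,100,370,300),side=(150,130,320,375)).items():
    im=cv2.imread(f"pics/{n}0.png")[y0:y1,x0:x1]
    s=min(800/(x1-x0),600/(y1-y0)); s=int(s*2)/2; print(n,s)
    cv2.imwrite(f"pics/{n}0z.png",cv2.resize(im,None,fx=s,fy=s,interpolation=cv2.INTER_CUBIC))
```

```text
scene 3.0
side 2.0
```

View pics/scene0z.png

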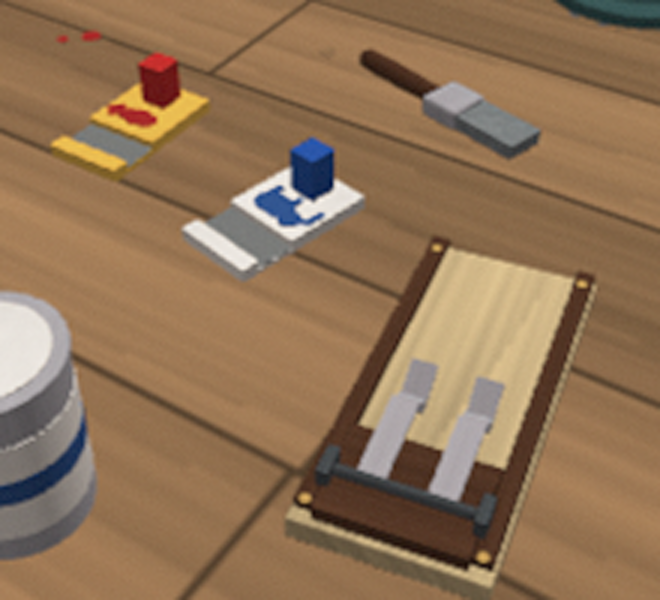

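View pics/side0z.png

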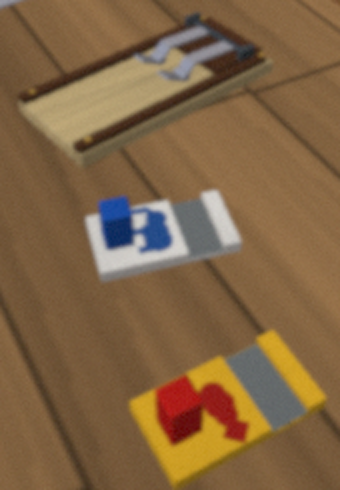

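```bash
cat > h.py <<'E'
import numpy as np
from workcell import manip
def ray(n,uv,z,T=None):
    c=manip.get_calibration(n); E=c['extrinsics'] if T is None else T
    d=E[:3,:3]@np.array([(uv[0]-c['cx'])/c['fx'],(uv[1]-c['cy'])/c['fy'],1]); p=E[:3,3]
    return p+d*(z-p[2])/d[2]
Z=dict(scene=(3,150,100),side=(2,150,130))
def rz(n,uv,z):
    s,a,b=Z[n]; return ray(n,((uv[0]+.5)/s-.5+a,(uv[1]+.5)/s-.5+b),z)
E
python3 - <<'E'
from h import *
np.set_printoptions(precision=1,suppress=True)
P={('scene','ele'):[('ridgeL',(183,230),12),('ridgeR',(247,269),12),('backR',(364,197),12),('blocktop',(312,150),52)],
('scene','jig'):[('bedopenL',(443,250),18),('bedopenR',(578,278),18),('screwL',(437,247),26),('screwR',(582,284),26),('screwfarL',(304,498),26),('screwfarR',(483,557),26),('botL',(287,530),0),('botR',(493,592),0),('noseL',(408,402),20),('noseR',(477,421),20)],
('side','ele'):[('ridgeFar',(217,190),12),('ridgeNear',(241,239),12),('backNear',(103,270),12),('backFar',(86,215),12),('blocktop',(114,204),52)],
('side','jig'):[('screwA',(30,92),26),('screwB',(85,141),26),('bedA',(24,104),18),('bedB',(78,152),18)],
('side','fish'):[('bt',(172,393),52),('f1',(273,331),12),('f2',(325,395),12),('b1',(176,483),12),('b2',(131,403),12)]}
for (n,o),l in P.items():
    print(n,o)
    for a,uv,z in l: print('  ',a,rz(n,uv,z))
E
```

```text
scene ele
   ridgeL [ 604.1 -136.6   12. ]
   ridgeR [615.1 -67.1  12. ]
   backR [492.2 -39.8  12. ]
   blocktop [507.3 -79.4  52. ]
scene jig
   bedopenL [523.5  48.6  18. ]
   bedopenR [499.  146.3  18. ]
   screwL [531.6  47.3  26. ]
   screwR [512.6 154.1  26. ]
   screwfarL [777.5  92.8  26. ]
   screwfarR [757.2 199.7  26. ]
   botL [786.3  85.8   0. ]
   botR [757.7 208.7   0. ]
   noseL [673.2 103.8  20. ]
   noseR [663.7 148.6  20. ]
side ele
   ridgeFar [621.5 -68.7  12. ]
   ridgeNear [ 607.1 -135.6   12. ]
   backNear [ 482.  -107.5   12. ]
   backFar [496.  -37.8  12. ]
   blocktop [509.9 -75.7  52. ]
side jig
   screwA [513.8 155.3  26. ]
   screwB [532.9  47.5  26. ]
   bedA [503.2 148.1  18. ]
   bedB [523.   43.9  18. ]
side fish
   bt [ 465.5 -266.5   52. ]
   f1 [ 575.4 -234.8   12. ]
   f2 [ 576.9 -303.    12. ]
   b1 [ 446.7 -306.3   12. ]
   b2 [ 446.7 -236.1   12. ]
```

Both views agree within about 3 mm, and the sizes check out: plate 72 × 127 mm, jig screws 249.5 mm apart.

- **Elephant:** centre ≈ (550,-88), heading -12.8°, block ≈ (509,-78).
- **jig_home:** ≈ (645,122), heading +10.5°.

Next I move over the block at height.

```bash
python3 -m handwheel '[[[0.025,-0.045,0.01,0,0,0.1],[0.055,-0.095,0.02,0,0,0.2],[0.085,-0.145,0.02,0,0,0.3],[0.115,-0.195,0.02,0,0,0.38],[0.145,-0.245,0.02,0,0,0.38]]]' 0.07
python3 -m handwheel '[[[0.03,-0.05,0,0,0,0],[0.06,-0.1,0,0,0,0],[0.09,-0.15,0,0,0,0],[0.12,-0.2,0,0,0,0],[0.15,-0.25,0,0,0,0]]]'
```

```text
t: 0.78
position: [296.2, 282.0, 321.6]
eef_rot: [[-0.975, 0.222, -0.0], [0.222, 0.975, -0.002], [-0.0, -0.002, -1.0]]
wrist_force: [1.1, -0.1, -0.5]
grip_width: 70.1
t: 1.4
position: [446.7, 30.1, 321.4]
eef_rot: [[-0.975, 0.223, -0.0], [0.223, 0.975, -0.001], [-0.0, -0.001, -1.0]]
wrist_force: [0.5, -0.1, 0.7]
grip_width: 70.1
```

```bash
python3 -m handwheel '[[[0.025,-0.043,-0.02,0,0,0],[0.05,-0.086,-0.05,0,0,0],[0.062,-0.108,-0.09,0,0,0],[0.062,-0.108,-0.1,0,0,0],[0.062,-0.108,-0.1,0,0,0]]]'
python3 - <<'E'
from h import *
import cv2
o=manip.get_obs(); im=manip.capture('wrist'); cv2.imwrite('pics/w1.png',im[:,:,::-1])
T=np.eye(4);T[:3,:3]=o['eef_rot'];T[:3,3]=o['position']; T=T@manip.get_calibration('wrist')['tool_from_camera']
np.save('T1.npy',T);print(o['position'])
E
```

```text
t: 2.02
position: [508.2, -77.2, 220.9]
eef_rot: [[-0.975, 0.222, -0.002], [0.222, 0.975, -0.0], [0.002, -0.001, -1.0]]
wrist_force: [0.3, 0.0, 0.3]
grip_width: 70.0
[508.17358708 -77.22672606 220.94092854]
```

View pics/w1.png

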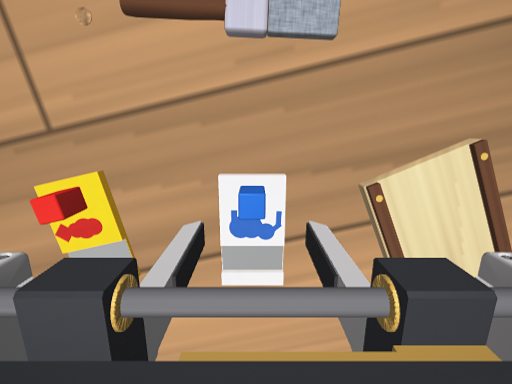

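Run:
```python
from h import *
import cv2
im=cv2.imread('pics/w1.png'); T=np.load('T1.npy')
m=cv2.inRange(cv2.cvtColor(im,cv2.COLOR_BGR2HSV),(100,120,60),(125,255,255)); m[:,:235]=0;m[:,270:]=0;
for v in range(182,224,2): 
    r=np.where(m[v])[0]; print(v,(r.min(),r.max()) if len(r) else '',im[v,252])
for uv,z in [((239.5,192.5),52),((265.5,192.5),52),((239.5,218),52),((265.5,218),52),((220,174.5),12),((286,174.5),12),((219.5,246),12),((284.5,246),12),((221,285),12),((283,285),12)]: print(uv,ray('wrist',uv,z,T).round(1))
```

```text
182  [244 242 243]
184  [245 245 247]
186 (np.int64(241), np.int64(263)) [174  80  23]
188 (np.int64(240), np.int64(263)) [182  93  40]
190 (np.int64(240), np.int64(264)) [181  92  38]
192 (np.int64(239), np.int64(264)) [179  91  39]
194 (np.int64(239), np.int64(264)) [237 132  58]
196 (np.int64(239), np.int64(264)) [229 122  51]
198 (np.int64(239), np.int64(264)) [230 122  51]
200 (np.int64(239), np.int64(264)) [230 122  52]
202 (np.int64(239), np.int64(264)) [229 122  51]
204 (np.int64(239), np.int64(264)) [229 121  51]
206 (np.int64(239), np.int64(264)) [229 121  49]
208 (np.int64(239), np.int64(264)) [228 121  50]
210 (np.int64(239), np.int64(264)) [228 120  50]
212 (np.int64(235), np.int64(264)) [228 120  50]
214 (np.int64(235), np.int64(264)) [227 119  48]
216 (np.int64(235), np.int64(264)) [227 119  49]
218 (np.int64(235), np.int64(264)) [216 110  44]
220 (np.int64(235), np.int64(259)) [199 110  59]
222 (np.int64(235), np.int64(260)) [203 112  60]
(239.5, 192.5) [493.7 -90.6  52. ]
(265.5, 192.5) [499.1 -66.8  52. ]
(239.5, 218) [518.2 -96.5  52. ]
(265.5, 218) [523.7 -72.2  52. ]
(220, 174.5) [ 478.7 -110.6   12. ]
(286, 174.5) [494.3 -41.9  12. ]
(219.5, 246) [ 558.4 -131.9   12. ]
(284.5, 246) [574.9 -59.6  12. ]
(221, 285) [ 607.2 -142.8   12. ]
(283, 285) [623.5 -71.2  12. ]
```

The wrist view shows the plate square to the jaws, with the block top centred at (252,205). That gives (508.6,-81), which agrees with the other cameras to 3 mm. I descend and pinch.

```bash
python3 -m handwheel '[[[0,-0.002,-0.035,0,0,0],[0,-0.002,-0.075,0,0,0],[0,-0.002,-0.1,0,0,0],[0,-0.002,-0.107,0,0,0],[0,-0.002,-0.107,0,0,0]]]'
python3 -m handwheel '[[[0,0,0,0,0,0],[0,0,0,0,0,0],[0,0,0,0,0,0],[0,0,0,0,0,0],[0,0,0,0,0,0]]]' 0.0 40
```

```text
t: 2.7
position: [509.4, -78.7, 116.9]
eef_rot: [[-0.975, 0.221, 0.003], [0.221, 0.975, -0.002], [-0.004, -0.001, -1.0]]
wrist_force: [-0.2, -0.4, -0.2]
grip_width: 69.9
t: 3.32
position: [509.4, -79.0, 117.0]
eef_rot: [[-0.975, 0.221, 0.003], [0.221, 0.975, -0.002], [-0.004, -0.002, -1.0]]
wrist_force: [-0.8, -0.2, 1.7]
grip_width: 25.7
```

```bash
python3 -m handwheel '[[[0,0,0.03,0,0,0],[0,0,0.06,0,0,0],[0,0.02,0.075,0,0,0.5],[0.005,0.06,0.075,0,0,1.2],[0.008,0.1,0.075,0,0,1.9]]]'
python3 -m handwheel '[[[0.003,0.04,0,0,0,0.5],[0.006,0.07,0,0,0,1.0],[0.006,0.078,0,0,0,1.01],[0.006,0.078,0,0,0,1.01],[0.006,0.078,0,0,0,1.01]]]'
python3 - <<'E'
from h import *
import cv2
for n in ['scene','side']:
    im=manip.capture(n)[:,:,::-1]; cv2.imwrite(f'pics/{n}2.png',im)
a=cv2.imread('pics/scene2.png')[100:300,220:400]; b=cv2.imread('pics/side2.png')[80:280,140:320]
cv2.imwrite('pics/z2.png',cv2.resize(np.vstack([np.zeros((0,360,3),np.uint8),np.hstack([a,b])]),None,fx=2.2,fy=2.2,interpolation=cv2.INTER_CUBIC))
E
```

```text
t: 3.95
position: [517.2, 21.8, 191.7]
eef_rot: [[-0.999, -0.045, 0.003], [-0.045, 0.999, -0.001], [-0.003, -0.001, -1.0]]
wrist_force: [0.2, 0.5, -2.5]
grip_width: 25.7
t: 4.58
position: [523.1, 98.8, 191.5]
eef_rot: [[-0.983, -0.183, 0.003], [-0.183, 0.983, -0.001], [-0.002, -0.002, -1.0]]
wrist_force: [-1.1, 0.6, -1.6]
grip_width: 25.8
```

View pics/z2.png

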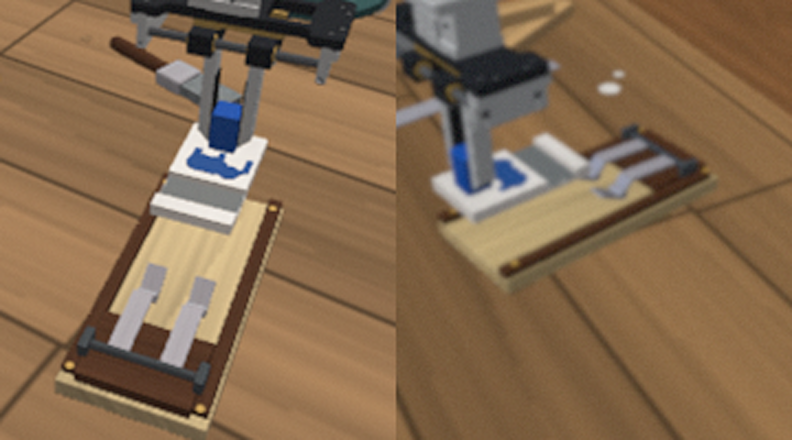

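The plate is held level, grooved end toward the clips, and lined up with the channel. I lower it toward the bed; contact is expected at TCP z ≈ 135.

```bash
python3 -m handwheel '[[[0,0,-0.02,0,0,0],[0,0,-0.04,0,0,0],[0,0,-0.05,0,0,0],[0,0,-0.053,0,0,0],[0,0,-0.053,0,0,0]]]'
python3 -m handwheel '[[[0,0,-0.001,0,0,0],[0,0,-0.002,0,0,0],[0,0,-0.003,0,0,0],[0,0,-0.003,0,0,0]]]'
python3 - <<'E'
from h import *
import cv2
for n in ['scene','side']:
    im=manip.capture(n)[:,:,::-1]; cv2.imwrite(f'pics/{n}3.png',im)
a=cv2.imread('pics/scene3.png')[130:300,230:360]; b=cv2.imread('pics/side3.png')[110:280,150:300]
cv2.imwrite('pics/z3.png',cv2.resize(np.hstack([a,b]),None,fx=2.8,fy=2.8,interpolation=cv2.INTER_CUBIC))
E
```

```text
t: 5.3
position: [523.5, 98.7, 139.1]
eef_rot: [[-0.983, -0.183, 0.004], [-0.183, 0.983, -0.001], [-0.003, -0.002, -1.0]]
wrist_force: [-0.6, -0.0, -2.3]
grip_width: 25.9
t: 5.8
position: [523.5, 98.7, 136.0]
eef_rot: [[-0.983, -0.183, 0.004], [-0.183, 0.983, -0.001], [-0.003, -0.002, -1.0]]
wrist_force: [-0.0, 0.4, -2.0]
grip_width: 25.5
```

View pics/z3.png

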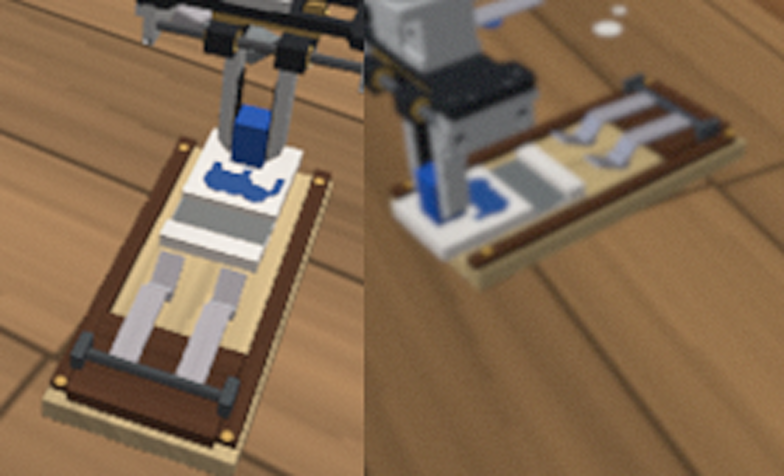

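It sits between the rails and centred. I settle it 1 mm lower, then start sliding along (0.983, 0.183).

```bash
python3 -m handwheel '[[[0,0,-0.001,0,0,0],[0.005,0.001,-0.001,0,0,0],[0.01,0.002,-0.001,0,0,0],[0.015,0.003,-0.001,0,0,0],[0.02,0.0037,-0.001,0,0,0]]]'
python3 -m handwheel '[[[0.004,0.0007,0,0,0,0],[0.008,0.0015,0,0,0,0],[0.012,0.0022,0,0,0,0],[0.016,0.003,0,0,0,0],[0.02,0.0037,0,0,0,0]]]'
```

```text
t: 6.52
position: [544.0, 102.5, 135.0]
eef_rot: [[-0.983, -0.183, 0.004], [-0.183, 0.983, -0.001], [-0.003, -0.002, -1.0]]
wrist_force: [-1.2, 0.1, -0.7]
grip_width: 25.6
t: 7.15
position: [560.7, 105.5, 135.5]
eef_rot: [[-0.983, -0.183, -0.007], [-0.183, 0.983, -0.003], [0.007, -0.002, -1.0]]
wrist_force: [-15.0, -3.5, 9.8]
grip_width: 25.6
```

```bash
python3 -m handwheel '[[[0.005,0.001,0,0,0,0],[0.01,0.0018,0,0,0,0],[0.015,0.0028,0,0,0,0],[0.015,0.0028,0,0,0,0]]]'
python3 - <<'E'
from h import *
import cv2
for n in ['scene','side']:
    im=manip.capture(n)[:,:,::-1]; cv2.imwrite(f'pics/{n}4.png',im)
a=cv2.imread('pics/scene4.png')[130:300,230:360]; b=cv2.imread('pics/side4.png')[110:280,150:300]
cv2.imwrite('pics/z4.png',cv2.resize(np.hstack([a,b]),None,fx=2.8,fy=2.8,interpolation=cv2.INTER_CUBIC))
E
```

```text
t: 7.65
position: [572.6, 107.7, 134.9]
eef_rot: [[-0.983, -0.183, -0.016], [-0.183, 0.983, -0.005], [0.017, -0.002, -1.0]]
wrist_force: [-9.4, -2.7, 6.3]
grip_width: 25.3
```

View pics/z4.png

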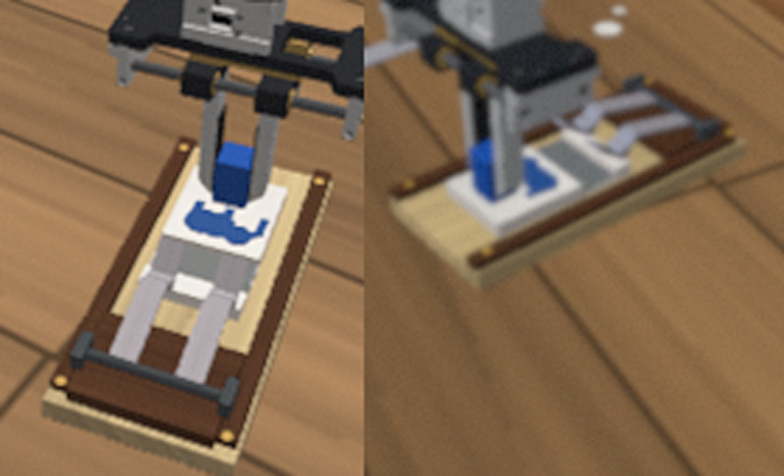

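The clips have ridden up on the ridge. I keep sliding and correct the slight tilt.

```bash
python3 -m handwheel '[[[0.004,0.0007,0,0,-0.1,0],[0.008,0.0015,0,0.02,-0.15,0],[0.012,0.0022,0,0.02,-0.15,0],[0.016,0.003,0,0.02,-0.15,0],[0.02,0.0037,0,0.02,-0.15,0]]]'
python3 -m handwheel '[[[0.004,0.0007,0,0,0,0],[0.008,0.0015,0,0,0,0],[0.01,0.0018,0,0,0,0],[0.01,0.0018,0,0,0,0]]]'
```

```text
t: 8.38
position: [589.9, 111.2, 134.9]
eef_rot: [[-0.983, -0.183, -0.004], [-0.183, 0.983, -0.003], [0.005, -0.002, -1.0]]
wrist_force: [-5.3, -0.4, 3.5]
grip_width: 25.9
t: 8.88
position: [598.9, 112.7, 135.0]
eef_rot: [[-0.983, -0.183, -0.008], [-0.183, 0.983, -0.004], [0.008, -0.002, -1.0]]
wrist_force: [-6.3, -1.3, 3.6]
grip_width: 25.6
```

```bash
python3 -m handwheel '[[[0.003,0.0005,0,0,-0.06,0],[0.006,0.001,0,0,-0.06,0],[0.006,0.001,0,0,-0.06,0]]]'
python3 - <<'E'
from h import *
import cv2
for n in ['scene','side']:
    im=manip.capture(n)[:,:,::-1]; cv2.imwrite(f'pics/{n}5.png',im)
a=cv2.imread('pics/scene5.png')[130:300,230:360]; b=cv2.imread('pics/side5.png')[110:280,150:300]
cv2.imwrite('pics/z5.png',cv2.resize(np.hstack([a,b]),None,fx=2.8,fy=2.8,interpolation=cv2.INTER_CUBIC))
E
```

```text
t: 9.25
position: [603.6, 113.4, 135.0]
eef_rot: [[-0.983, -0.183, -0.004], [-0.183, 0.983, -0.004], [0.005, -0.004, -1.0]]
wrist_force: [-6.9, -1.8, 2.7]
grip_width: 25.7
```

View pics/z5.png

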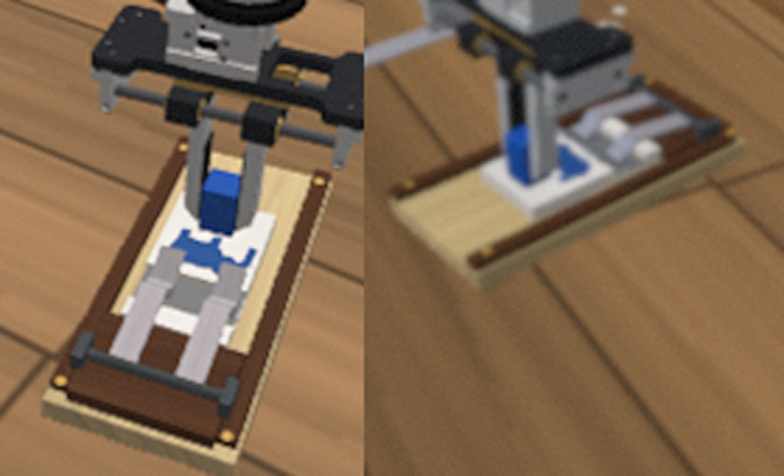

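The noses now look to be over the groove and the ridge is close to the stop. I push on until the force rises.

```bash
python3 -m handwheel '[[[0.003,0.0005,0,0,-0.03,0],[0.005,0.001,0,0,-0.03,0],[0.005,0.001,0,0,-0.03,0]]]'
python3 -m handwheel '[[[0.003,0.0005,0,0,-0.03,0],[0.005,0.001,0,0,-0.03,0],[0.005,0.001,0,0,-0.03,0]]]'
```

```text
t: 9.72
position: [605.8, 113.8, 135.0]
eef_rot: [[-0.983, -0.183, -0.009], [-0.183, 0.983, -0.006], [0.01, -0.004, -1.0]]
wrist_force: [-12.3, -3.1, 7.5]
grip_width: 25.7
t: 10.1
position: [606.9, 114.0, 134.9]
eef_rot: [[-0.983, -0.183, -0.017], [-0.183, 0.983, -0.008], [0.018, -0.005, -1.0]]
wrist_force: [-15.6, -3.7, 8.1]
grip_width: 25.6
```

The force has risen to 16 N and the plate has stopped moving. That is at the expected home position (TCP x ≈ 604 ± 3), so it is against the stop. I ease off, release and retreat straight up.

```bash
python3 -m handwheel '[[[0,0,0,0,-0.1,0],[0,0,0,0,-0.1,0]]]'
python3 -m handwheel '[[[0,0,0,0,0,0],[0,0,0,0,0,0],[0,0,0,0,0,0],[0,0,0,0,0,0]]]' 0.055
python3 -m handwheel '[[[0,0,0.02,0,0,0],[0,0,0.05,0,0,0],[0,0,0.1,0,0,0],[-0.03,0,0.13,0,0,0],[-0.06,0,0.15,0,0,0]]]'
python3 - <<'E'
from h import *
import cv2
o=manip.get_obs()
T=np.eye(4);T[:3,:3]=o['eef_rot'];T[:3,3]=o['position']; T=T@manip.get_calibration('wrist')['tool_from_camera']; np.save('T6.npy',T)
for n in ['wrist','scene','side']:
    im=manip.capture(n)[:,:,::-1]; cv2.imwrite(f'pics/{n}6.png',im)
a=cv2.imread('pics/scene6.png')[170:300,230:360]; b=cv2.imread('pics/side6.png')[120:250,150:300]
cv2.imwrite('pics/z6.png',cv2.resize(np.hstack([a,b]),None,fx=2.8,fy=2.8,interpolation=cv2.INTER_CUBIC))
E
```

```text
t: 10.35
position: [605.9, 114.1, 135.0]
eef_rot: [[-0.983, -0.183, -0.006], [-0.183, 0.983, -0.008], [0.008, -0.007, -1.0]]
wrist_force: [-5.9, -0.8, 3.9]
grip_width: 25.5
t: 10.85
position: [606.3, 114.1, 135.0]
eef_rot: [[-0.983, -0.183, -0.005], [-0.183, 0.983, -0.008], [0.007, -0.007, -1.0]]
wrist_force: [0.1, 0.0, 0.1]
grip_width: 54.9
t: 11.48
position: [546.3, 114.1, 289.1]
eef_rot: [[-0.983, -0.183, -0.0], [-0.183, 0.983, -0.008], [0.001, -0.007, -1.0]]
wrist_force: [0.2, 0.4, -0.1]
grip_width: 54.9
```

View pics/z6.png

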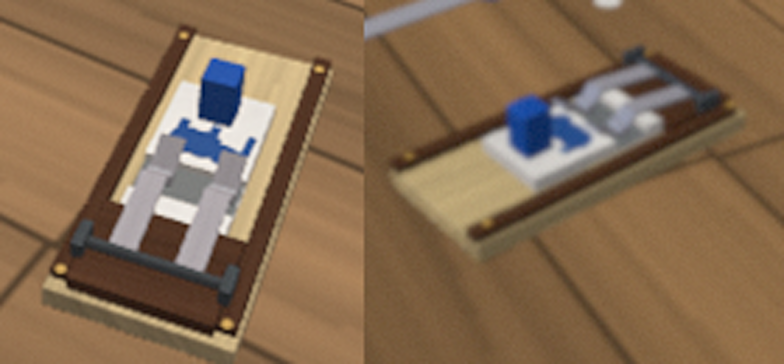

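View pics/wrist6.png

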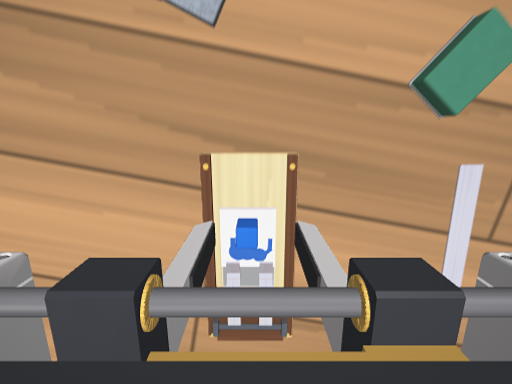

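The plate lies in the channel between the rails, with the clip noses over the grey groove. I check numerically: when home, the plate's rear edge should be 70 mm from the bed's open edge.

Run:
```python
from h import *
import cv2
im=cv2.imread('pics/wrist6.png'); T=np.load('T6.npy')
g=im.astype(int)
for v in list(range(150,160))+list(range(204,214)): print(v,im[v,226],im[v,265])
print(240,[(u,im[228,u].tolist()) for u in range(203,226,2)]);print([(u,im[228,u].tolist()) for u in range(268,300,2)])
a=manip.get_calibration('scene');c,s=np.cos(np.radians(10.5)),np.sin(np.radians(10.5));R=np.array([[c,s],[-s,c]])
def J(p): return (R@(p[:2]-[645,122.5])).round(1)
for nm,uv,z in [('open',(226,153.5),18),('open',(270,153.5),18),('rearL',(221,208.5),30),('rearR',(276,208.5),30),('screw',(206,167),26),('screw',(292.5,167),26)]: print(nm,J(ray('wrist',uv,z,T)))
s2=lambda u,v:((u+.5)/2.8-.5+230,(v+.5)/2.8-.5+170)
for nm,uv,z in [('rearL',(178,82),30),('rearR',(274,103),30),('screwL',(183,34),26),('screwR',(319,68),26),('lipL?',(172,140),34),('blocktop',(222,74),70),('frontL',(128,201),30),('frontR',(232,226),30),('stopL',(112,202),26),('stopR',(247,240),26)]: print('scene',nm,J(ray('scene',s2(*uv),z)))
s3=lambda u,v:((u+.5)/2.8-.5+150-364/2.8,(v+.5)/2.8-.5+120)
for nm,uv,z in [('rearNear',(535,186),30),('rearFar',(484,143),30),('screwA',(408,162),26),('screwB',(487,225),26),('blocktop',(524,107),70)]: print('side',nm,J(ray('side',s3(*uv),z)))
```

```text
150 [100 139 183] [ 87 121 158]
151 [103 143 184] [ 93 130 165]
152 [119 163 200] [114 157 191]
153 [144 194 222] [142 191 219]
154 [167 219 236] [164 216 233]
155 [180 227 240] [175 223 238]
156 [181 228 241] [176 224 238]
157 [181 228 241] [176 224 238]
158 [182 228 241] [176 223 238]
159 [181 228 241] [176 224 238]
204 [181 228 240] [171 220 236]
205 [181 227 240] [171 220 236]
206 [189 226 238] [180 220 234]
207 [204 221 231] [198 218 229]
208 [218 223 229] [217 221 228]
209 [236 235 239] [234 233 237]
210 [245 244 245] [244 243 244]
211 [246 245 246] [246 245 245]
212 [246 245 245] [245 245 245]
213 [246 245 245] [245 244 245]
240 [(203, [189, 188, 191]), (205, [189, 189, 192]), (207, [191, 191, 193]), (209, [143, 143, 144]), (211, [45, 43, 44]), (213, [33, 31, 31]), (215, [177, 231, 249]), (217, [176, 224, 239]), (219, [163, 215, 233]), (221, [247, 245, 245]), (223, [246, 245, 245]), (225, [246, 245, 246])]
[(268, [246, 245, 245]), (270, [246, 245, 245]), (272, [246, 244, 245]), (274, [248, 246, 246]), (276, [180, 224, 238]), (278, [175, 223, 238]), (280, [175, 223, 238]), (282, [179, 226, 239]), (284, [182, 232, 246]), (286, [53, 73, 111]), (288, [58, 80, 120]), (290, [56, 76, 113]), (292, [52, 71, 107]), (294, [61, 84, 125]), (296, [32, 30, 27]), (298, [44, 42, 42])]
open [-137.1  -30.8]
open [-137.2   25.1]
rearL [-67.7 -37.7]
rearR [-67.9  33.2]
screw [-121.   -55.6]
screw [-121.1   53.2]
scene rearL [-65.7 -38.6]
scene rearR [-70.3  33.6]
scene screwL [-125.6  -54. ]
scene screwR [-125.6   54.8]
scene lipL? [ -2.3 -22.1]
scene blocktop [-42.3  -0.8]
scene frontL [ 59.  -32.1]
scene frontR [53.5 37.7]
scene stopL [ 60.5 -42.8]
scene stopR [57.7 49.3]
side rearNear [-69.7 -43. ]
side rearFar [-67.9  28.6]
side screwA [-125.4   49.5]
side screwB [-121.3  -54.5]
side blocktop [-46.5  -0. ]
```

Run:
```python
import cv2
a=cv2.imread('pics/side6.png')[130:200,200:300]
cv2.imwrite('pics/z7.png',cv2.resize(a,None,fx=8,fy=8,interpolation=cv2.INTER_CUBIC))
a=cv2.imread('pics/scene6.png')[195:280,245:330]
cv2.imwrite('pics/z8.png',cv2.resize(a,None,fx=7,fy=7,interpolation=cv2.INTER_CUBIC))
```

```text
(no output)
```

View pics/z7.png

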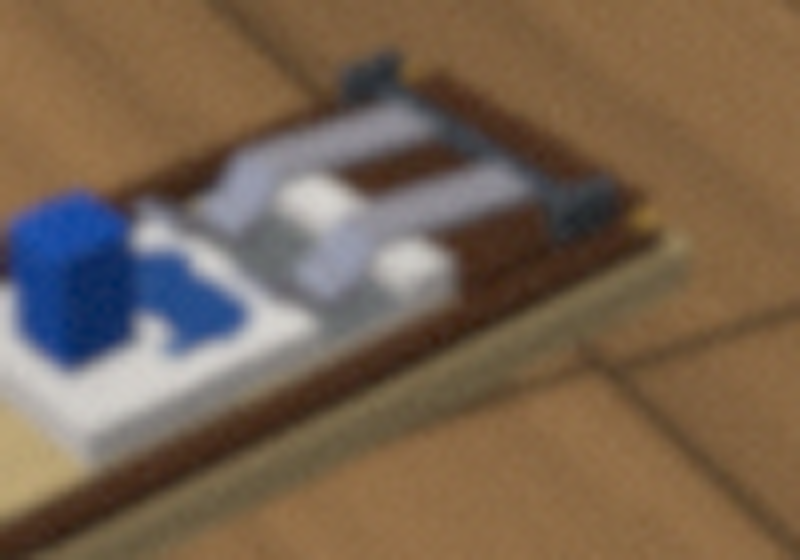

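View pics/z8.png

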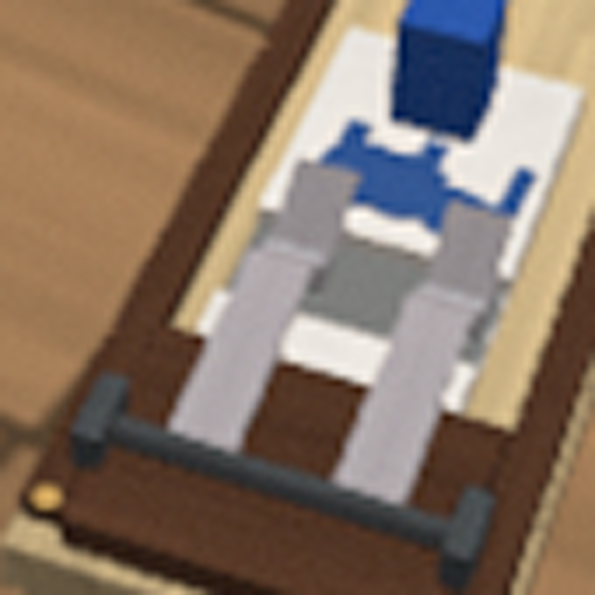

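The wrist view puts the rear edge 69.4 mm from the open edge (70 when home). The plate is about 2 mm off centre, parallel to the channel, and both noses sit in the groove. One last comparison of the fish pixels, then I hand in.

Run:
```python
import cv2,numpy as np
from workcell import manip
for n in ('scene','side'):
    for k in '06':
        h=cv2.cvtColor(cv2.imread(f'pics/{n}{k}.png'),cv2.COLOR_BGR2HSV); m=cv2.inRange(h,(22,190,120),(32,255,255)); print(n,k,m.any() and np.argwhere(m).mean(0)[::-1].round(1),(m>0).sum())
o=manip.get_obs();print(o['t'],o['wrist_force'])
manip.close_job()
```

```text
scene 0 False 0
scene 6 False 0
side 0 [259.9 338.2] 1221
side 6 [260.7 338. ] 1237
11.625 [ 0.27086083 -0.04497348 -0.14674987]
the job is handed in; nothing more can be done
```

The white elephant template is in the jig, grooved end first, slid under the clips to the end stop and released. I handed the job in at 11.6 s; it reports no verdict.

- **Sliding in:** The clips were seen riding up on the ridge. At the end the push rose to 16 N and the plate stopped moving.
- **Position:** In the wrist view the rear edge is 69.4 mm from the bed's open edge, against 70 mm when fully home. The plate is about 2 mm off the channel's middle and parallel to it.
- **Clips:** Both noses sit in the grey groove in the scene and side views. I judged this by eye; the lift angle could not be measured.
- **Robot:** The gripper is open and clear, and the wrist force is near zero.
- **Fish:** In the side view its mask shifted by less than 1 pixel. The same mask found nothing in the scene view, so that check rests on one camera.
- **Disagreements:** My single-camera position estimates differed by 3 to 6 mm. They all put the plate within about 5 mm of home.

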